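Proof-load a printed fork bracket on the spring pull tester

ROBOT

A 6-joint arm with a two-finger parallel gripper is mounted at the origin on the work surface; the furniture and walls round the work are solid. World frame = base frame: x ahead of the robot, y to its left, z up, the work surface at z = 0. Lengths are in m, angles in rad, forces in N, time in s.
With the tool pointing down it reaches from about 0.2 to 0.875 m from the base axis. Payload 3.4 kg.
Tool frame: the origin (TCP) lies at the centre of the arm's flange, where the gripper is bolted on; the fingertips stand 199 mm ahead of it and the grasp point (between the pads) lies 180 mm ahead of it; z points along the fingers, y is the line along which they close (so a half turn about z gives the same grasp; the last joint's range is limited). The gripper opens to 94 mm and grips with 3 to 60 N. Pads are 16 mm wide; open, the fingers measure 119 mm over their backs; the gripper's body (75 mm by 177 mm) begins 78 mm behind the grasp point.
Start: joints at [1.211, 0.276, 1.505, -0, 1.361, -0.121], TCP at [0.136, 0.559, 0.405] pointing down, gripper open.
Joint ranges: [-2.89, 2.89], [-0.75, 2.08], [0.22, 2.7], [-1.18, 4.32], [0.11, 2.71], [-2.7, 2.7]. Speed limits (rad/s): [2.57, 2.57, 3.14, 3.14, 3.14, 3.14].

INTERFACE

Orientations are given as a 3x3 rotation matrix whose columns are the frame's x, y, z axes.
In Python, from cell import ctrl, effector, planner, grab_frame gives the robot as it stands. Calls block until the motion is done:
- ctrl.movep(position, orientation): joint-space move of the TCP to a pose.
- ctrl.move_straight(position, rot=None, speed=0.15, threshold=None): straight line of the TCP; rot=None keeps the orientation; speed is the mean speed in m/s. With threshold (N) it stops when the force on the tool has changed by that much, and returns True; else False.
- ctrl.move_joints(angles): joint-space move.
- effector.open_jaws() and effector.close_gripper(grip_force=None): open the fingers fully, or close them until they stop; grip_force is the grip in N (None keeps the last).
- ctrl.pause(seconds).
- planner.ik(position, orientation): joint angles nearest the present ones, or None.
- ctrl.state(): the state.
- grab_frame(name): name is "scene" or "side" or "wrist"; returns a dict with "frame" (480x640x3 uint8, red, green, blue), "range_z" (480x640 float32, m along the optical axis (not along the pixel's ray), 0 where there is no reading), "mtx" (3x3 intrinsics, pixels), "k1" (the pictures are not rectified: a ray, as slopes to the right and down, at radius r is drawn at 1 + k1 r^2 times it, then the intrinsics apply), "world_to_cam" (4x4, takes a point from world to camera coordinates). Camera axes: x right, y up, looking along -z (the intrinsics and any distortion apply to the point x, -y, -z); pixel columns grow to the right and rows downward; lengths in m; the calibration is good to about 2 mm. A picture is of the moment at which its call begins.
A pose or a line that the arm cannot do raises ctrl.PlanningError and nothing moves.
- ctrl.hand_in(): hands the job in; it is judged then, once.
The state is a dict: "clock": time; "q": joint angles; "joint_vel": joint speeds; "tau": joint torques, N m; "ee_pos": TCP position; "orientation": TCP orientation; "force": force on the tool from outside, world axes, zero at the start; "wrist_torque": the same for the moment, N m; "gripper_width": finger opening in m; "finger_force": force on a finger pad.
Only numpy, scipy, OpenCV 4.12 (cv2) and the standard library are available. Lean on these libraries where they do the work, as an engineer would, in place of code of your own. Each camera call takes 0.05 s, during which the arm holds its last target. There are 200 camera calls.

TASK

Proof-load the printed bracket that is bolted into the clamp of the bench pull tester. First turn the load dial until its red pointer stands on the mark of that bracket's colour, the white or the black one (the other bracket in the nest is only the next in line); this moves the red flag along the scale to the right load. Then take the sprung carriage by its handle, pull it out until its blue pointer lines up with the red flag, without overloading the bracket by going past the flag, and finish while still holding it there; leave the calipers, screw tin and hex key where they lie.

Things in the scene. Friction and masses are not known exactly. Their poses are not given: they have to be found in the camera images.
- tester: bench pull tester, fixed. Origin on the bench. Its x runs along the line of pull: end plate x = -0.127, carriage, green housing x 0.045 to 0.135, y +-0.052 (tops z 0.112; gear cover to y -0.095), clamp x 0.215. Base plate x -0.145 to 0.255, y +-0.06, wing to y -0.148. White scale on the -y side, x -0.12 to 0.03, top z 0.113. The carriage is pulled along its -x. Pose varies
- handle (a point): centre of the black grip of the carriage's bow handle, z = 0.150: a bar 18 mm thick, 60 mm long along the tester's y, on legs 10 mm thick at 38 mm either side; carriage top (z 0.107) lies 43 mm below it. Grasp from above, fingers before and behind it (closing along the tester's x). Moves with the carriage
- carriage (a joint): travel of the sprung carriage in m: 0 at rest, grows as it is pulled along the tester's -x, stop at 0.07. The spring pulls back with 3.2 N at rest plus 160 N per m (about 9.5 or 12 N at the marks); let go, it springs home. The blue pointer meets the red flag when carriage equals flag
- pointer (a point): tip of the carriage's blue pointer over the white scale (lines 5 mm apart, the first where the pointer rests)
- flag (a joint): place of the red flag along the scale in m, on the same count as carriage. It is driven by the dial through a rack: flag = 0.018 + 0.026 x dial (about 0.039 at the white mark, 0.053 at the black one)
- flag_tip (a point): tip of the red flag on the lower half of the scale; its axes are those of the tester
- dial (a joint): angle of the load dial in rad: 0 at its left-hand stop (it starts at 0 to 0.15), grows as it is turned clockwise seen from above, right-hand stop at 1.9; stays where it is left (friction 0.05 N m). The white mark is at 0.80, the black mark at 1.35
- dial_grip (a point): on the dial's vertical axis, z = 0.136, 19 mm above the blue dial plate. The knob (at tester x 0.09, y 0) is a black bar 44 mm long, 13 mm thick, top at z 0.144, on a disc 43 mm wide whose top is at z 0.123. The point's x axis runs along the bar to the red pointer and turns with it; grip the bar across its 13 mm
- white_mark (a point): the white wedge on the blue dial plate, 31 mm from the knob's axis
- black_mark (a point): the black wedge on the blue dial plate, 31 mm from the knob's axis
- clamp (a point): middle of the clamp at the far end of the tester, on the base plate (z = 0.010): here the bracket under test stands, its foot held by two toe clamps, the load link's cross bar behind its two prongs
- white_bracket: white printed fork bracket, 34 x 72 x 107 mm, origin under its foot; stands either in the clamp or in the nest on the base plate's wing (0.097 m to the side of the clamp); fixed
- black_bracket: black printed fork bracket of the same shape, in the other of the two places; fixed
- calipers: digital calipers, 90 x 236 x 22 mm, loose on the bench behind the tester; origin under the middle; leave alone
- screw_tin: open tin with screws, 66 mm across, 30 mm high, loose; origin under its middle; leave alone
- hex_key: hex key, 31 x 98 x 7 mm, loose; origin under its middle; leave alone

How it is judged:
By the outcome, as a careful person would: the job done as asked, in the order asked, and still so for the second after the job is handed in, while the arm keeps its last pose, push and grip.
It also fails if it takes over 58 s, if anything falls off the work surface, if the arm or the gripper's body presses on something with over 40 N, if the wrist force passes 120 N, or if a joint passes its speed limit or range.

## Working session

There is one attempt and no reset: what is moved stays moved. The work goes in short steps, each a Python script; the robot and the scene stay as the last script left them, time stands still between calls to the robot, and variables do not carry over. Pictures are saved under pics/ and viewed, at most 10 in all, crops included, and the job is handed in when it is done.

```bash
mkdir -p pics; cat > h.py <<'E'
import numpy as np, cv2
from cell import ctrl, effector, planner, grab_frame
def grab(n):
    f=grab_frame(n); np.savez('pics/%s.npz'%n,**{k:np.asarray(v) for k,v in f.items()}); return f
def load(n): return dict(np.load('pics/%s.npz'%n))
def save(f,fn,crop=None,s=1):
    im=f['frame'][:,:,::-1]
    if crop: x0,y0,x1,y1=crop; im=im[y0:y1,x0:x1]
    cv2.imwrite('pics/'+fn,cv2.resize(im,None,fx=s,fy=s,interpolation=cv2.INTER_CUBIC))
def slopes(f,uv):
    K=f['mtx']; d=np.array([float(f['k1']),0,0,0])
    return cv2.undistortPoints(np.array(uv,float).reshape(-1,1,2),K,d).reshape(-1,2)
def rays(f,uv):
    s=slopes(f,uv); T=f['world_to_cam']; R=T[:3,:3]; o=-R.T@T[:3,3]
    return o,(R.T@np.c_[s[:,0],-s[:,1],-np.ones(len(s))].T).T
def on_z(f,uv,z):
    o,d=rays(f,uv); z=np.broadcast_to(z,len(d)); return o+d*((z-o[2])/d[:,2])[:,None]
def depth(f,uv):
    o,d=rays(f,uv); return np.array([o+dd*f['range_z'][int(round(v)),int(round(u))] for dd,(u,v) in zip(d,uv)])
E
python3 - <<'E'
from h import *
a=grab('scene');b=grab('side')
cv2.imwrite('pics/a.png',a['frame'][:,:,::-1]);cv2.imwrite('pics/b.png',b['frame'][:,:,::-1])
print(ctrl.state(), a['k1'])
E
```

```text
{'clock': 0.1, 'q': array([ 1.21102175e+00,  2.76498444e-01,  1.50596165e+00, -1.27028907e-05,
        1.36071417e+00, -1.20994808e-01]), 'joint_vel': array([ 0.00141546, -0.00204566, -0.00156129, -0.0008615 ,  0.00087968,
       -0.00015849]), 'tau': array([ 1.02006790e-03, -4.05464101e+01, -2.37773913e+01,  7.01694516e-02,
        3.00630997e-02, -7.11533880e-05]), 'ee_pos': array([0.13593688, 0.55851131, 0.40392788]), 'orientation': array([[-9.71627884e-01,  2.36514183e-01, -5.45199232e-04],
       [ 2.36514744e-01,  9.71626766e-01, -1.48472500e-03],
       [ 1.78571647e-04, -1.57154787e-03, -9.99998749e-01]]), 'force': array([ 0.26007707, -1.56705128, -0.74041762]), 'wrist_torque': array([-0.00848309, -0.02407435, -0.03787997]), 'finger_force': 0.0, 'gripper_width': 0.09399591567745287} -0.0036909940746999346
```

View pics/a.png

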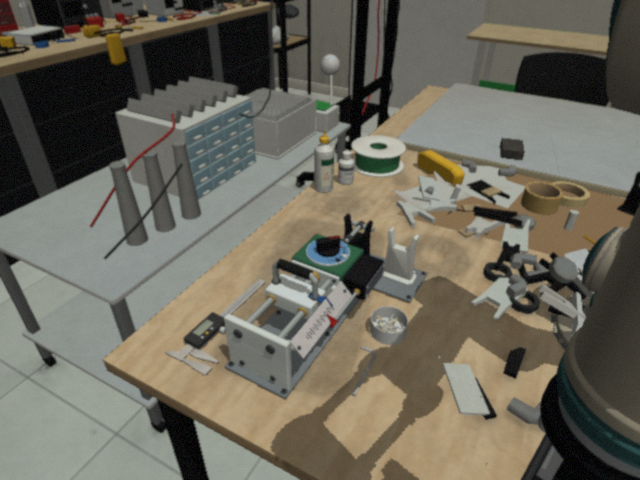

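View pics/b.png

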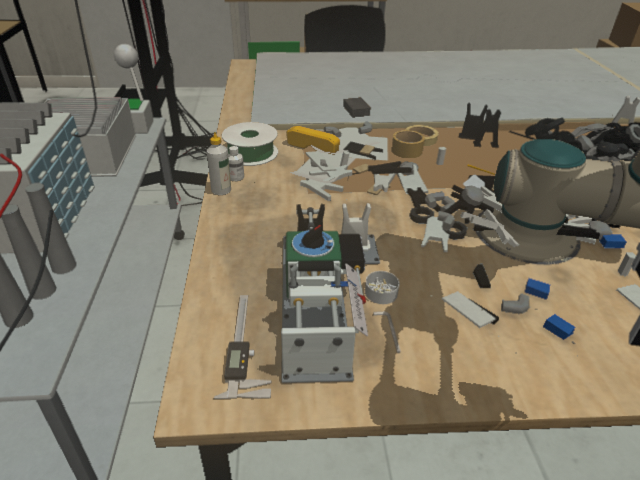

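The scene picture shows the black bracket in the clamp at about (357,235) and the white one in the nest at about (403,258). The target is therefore the black mark. The dial is at (328,250) and the handle at (297,270). I'll enlarge the tester.

```bash
python3 - <<'E'
from h import *
a=load('scene');b=load('side')
save(a,'a2.png',(215,205,435,370),3.6)
save(b,'b2.png',(265,195,405,300),5.7)
E
```

```text
(no output)
```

View pics/a2.png

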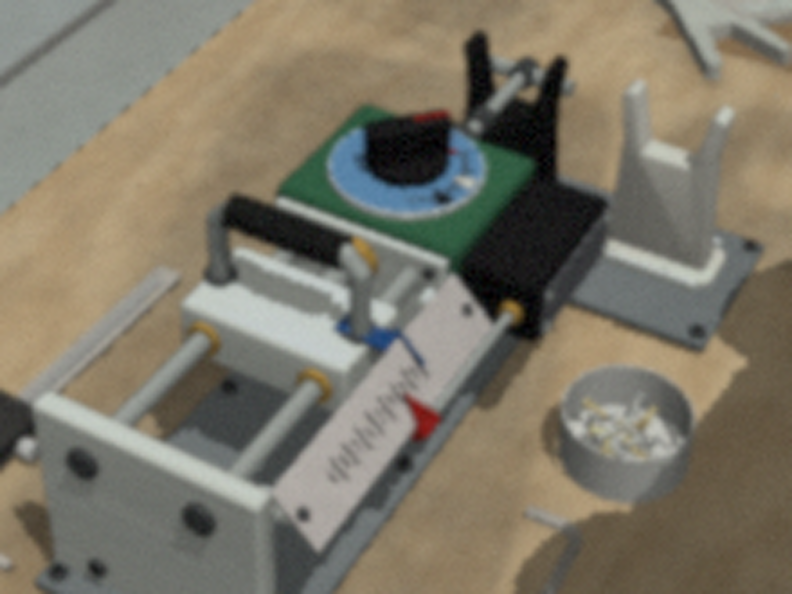

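View pics/b2.png

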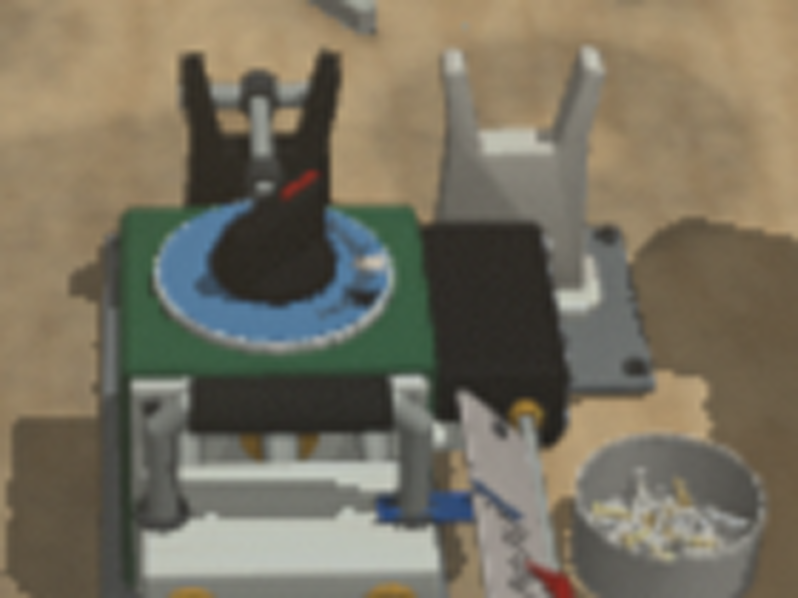

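Scene crop: the housing-top corners are at (278,190), (368,107), (535,157) and (445,262), and the grip runs from (228,215) to (355,250). Side crop: the corners are at (124,207), (420,207), (433,375) and (120,375), and the grip runs from (192,405) to (393,405). The pointer stands short of the white and black marks. Next I'll fit the tester pose.

```bash
python3 - <<'E'
from h import *
a=load('scene');b=load('side')
A=lambda l:np.array(l)/3.6+[215,205]
B=lambda l:np.array(l)/5.7+[265,195]
P=np.array([[.045,.052],[.135,.052],[.135,-.052],[.045,-.052]])
ca=on_z(a,A([(278,190),(368,107),(535,157),(445,262)]),.112)
cb=on_z(b,B([(120,375),(124,207),(420,207),(433,375)]),.112)
def fit(P,Q):
    Pc,Qc=P-P.mean(0),Q-Q.mean(0)
    th=np.arctan2((Pc[:,0]*Qc[:,1]-Pc[:,1]*Qc[:,0]).sum(),(Pc*Qc).sum())
    R=np.array([[np.cos(th),-np.sin(th)],[np.sin(th),np.cos(th)]]);t=Q.mean(0)-R@P.mean(0)
    return th,R,t,Q-(P@R.T+t)
for nm,PP,Q in(('a',P,ca),('b',P,cb),('ab',np.r_[P,P],np.r_[ca,cb])):
    th,R,t,e=fit(PP,Q[:,:2]); print(nm,th,t,np.abs(e).max())
ha=on_z(a,A([(228,215),(355,250)]),.15);hb=on_z(b,B([(192,405),(393,405)]),.15)
print('handle in tester',((np.r_[ha,hb][:,:2]-t)@R).round(4).tolist(), np.r_[ha,hb].mean(0))
print('dial',R@[.09,0]+t)
print('depth', depth(a,A([(320,180),(300,225)]))); print(depth(b,B([(140,350),(290,400)])))
E
```

```text
a -1.6045927157854671 [0.5092815  0.26073081] 0.004255885302280271
b -1.6194579620570346 [0.51590669 0.25988175] 0.0020440654962269322
ab -1.6121205644856145 [0.51260276 0.26030841] 0.006546906010906461
handle in tester [[-0.0202, 0.0268], [-0.0111, -0.0346], [-0.0145, 0.0297], [-0.015, -0.0295]] [0.51134446 0.27557238 0.15      ]
dial [0.50888464 0.17038525]
depth [[0.54103568 0.19702822 0.11423746]
 [0.50335956 0.27781642 0.15773714]]
[[0.55693517 0.20277318 0.11387916]
 [0.51457964 0.28066371 0.15671572]]
```

The tester origin is at about (0.513, 0.260) with yaw about -1.612, and heights agree with the given sizes. Next is a close look from the wrist camera.

```bash
cat >> h.py <<'E'
def rot(phi): # tool down, tool y (closing) at world angle phi
    y=np.array([np.cos(phi),np.sin(phi),0]); z=np.array([0,0,-1.]); return np.c_[np.cross(y,z),y,z]
E
python3 - <<'E'
from h import *
th=-1.612
ctrl.movep([.51,.20,.43],rot(th+np.pi))
f=grab('wrist'); s=ctrl.state(); print(s['q'],s['clock'],s['force'])
T=f['world_to_cam'];print(-T[:3,:3].T@T[:3,3])
save(f,'w1.png',None,1.25)
E
```

```text
[ 2.48212743e-01  2.21450243e-01  1.51746479e+00  3.81349678e-04
  1.40276339e+00 -1.28275170e+00] 2.0333 [0.28101062 0.93624855 0.1485328 ]
[0.42929901 0.20341496 0.41002674]
```

View pics/w1.png

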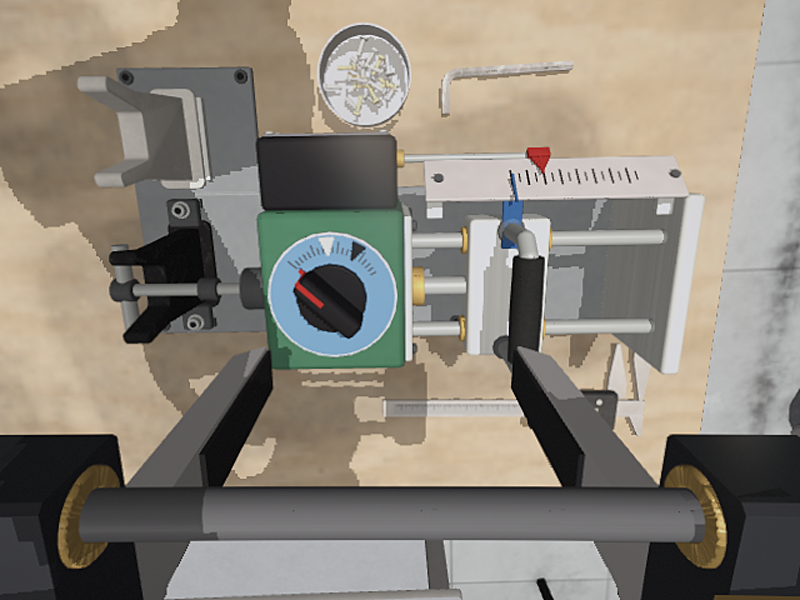

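The wrist picture (1.25x) shows the housing corners at (258,210), (405,207), (408,366) and (270,368), and the dial plate centre at (332,294). The red pointer runs from (298,272) to (323,306), the white mark is at (327,245) and the black mark at (358,250). The pointer tip is at (516,200), the flag tip at (541,172), and the grip runs from (527,257) to about (524,360).

```bash
python3 - <<'E'
from h import *
f=load('wrist'); W=lambda l:np.array(l)/1.25
P=np.array([[.135,-.052],[.045,-.052],[.045,.052],[.135,.052]])
Q=on_z(f,W([(258,210),(405,207),(408,366),(270,368)]),.112)[:,:2]
Pc,Qc=P-P.mean(0),Q-Q.mean(0)
th=np.arctan2((Pc[:,0]*Qc[:,1]-Pc[:,1]*Qc[:,0]).sum(),(Pc*Qc).sum())
R=np.array([[np.cos(th),-np.sin(th)],[np.sin(th),np.cos(th)]]);t=Q.mean(0)-R@P.mean(0)
print('pose',th,t,np.abs(Q-(P@R.T+t)).max())
# line-based yaw: scale screws
s=on_z(f,W([(437,178),(675,174)]),.1)[:,:2];print('scale yaw',np.arctan2(*(s[0]-s[1])[::-1]))
c=on_z(f,W([(332,294)]),.117)[0];print('dial centre',c, R@[.09,0]+t)
pts=on_z(f,W([(298,272),(323,306),(327,245),(358,250)]),[.144,.144,.117,.117])
ang=[np.arctan2(*(p-q)[:2][::-1]) for p,q in((pts[0],pts[1]),(pts[0],c),(pts[2],c),(pts[3],c))]
print('angles ptr-line, ptr-c, white, black',np.array(ang), [np.linalg.norm((p-c)[:2]) for p in pts])
h=on_z(f,W([(527,257),(511,305),(544,305)]),[.155,.155,.155]);print('handle',h,((h[:,:2]-t)@R))
# scale lines / tips
for z in (.09,.1,.113): 
  q=on_z(f,W([(512,177),(541,172),(638,174),(516,200)]),z)[:,:2];print(z,((q-t)@R).round(4).tolist())
E
```

```text
pose -1.594041248974492 [0.51009849 0.25537764] 0.001304291529237625
scale yaw -1.5970901287904948
dial centre [0.50827898 0.16378938 0.117     ] [0.50800664 0.16540195]
angles ptr-line, ptr-c, white, black [-2.59375816 -2.53920861 -3.11584224  2.55985946] [np.float64(0.024932899473476117), np.float64(0.0019647391380652845), np.float64(0.03041626972965749), np.float64(0.03192119244691586)]
handle [[0.48203501 0.27229297 0.155     ]
 [0.50794624 0.26466339 0.155     ]
 [0.5086391  0.2823266  0.155     ]] [[-0.01625849 -0.02844906]
 [-0.00923321 -0.0023675 ]
 [-0.02690775 -0.00208537]]
0.09 [[-0.0216, -0.0666], [-0.0396, -0.0693], [-0.0999, -0.0668], [-0.0249, -0.0523]]
0.1 [[-0.0193, -0.067], [-0.0367, -0.0696], [-0.0951, -0.0672], [-0.0225, -0.0532]]
0.113 [[-0.0162, -0.0675], [-0.0329, -0.07], [-0.0889, -0.0678], [-0.0193, -0.0543]]
```

```bash
python3 - <<'E'
from h import *
c=np.array([.508,.1645]); g=lambda z:[*c,z]
b0=-2.57
ctrl.movep(g(.38),rot(b0-np.pi/2+2*np.pi))
print(ctrl.state()['q'][5])
ctrl.move_straight(g(.327),speed=.08)
effector.close_gripper(25)
s=ctrl.state();print(s['gripper_width'],s['finger_force'],s['force'],s['wrist_torque'],s['ee_pos'])
for b in np.linspace(b0,-3.70,5)[1:]:
    ctrl.movep(g(.327),rot(b-np.pi/2+2*np.pi))
s=ctrl.state();print(s['gripper_width'],s['force'],s['wrist_torque'],s['q'][5],s['clock'])
y=s['orientation'][:,1];print('bar',np.arctan2(y[1],y[0])+np.pi/2-2*np.pi)
effector.open_jaws()
ctrl.move_straight(g(.40),speed=.15)
ctrl.movep([.51,.20,.40],rot(-1.596+np.pi))
f=grab('wrist');save(f,'w2.png',(160,80,560,300),2);print(ctrl.state()['clock'])
E
```

```text
-1.958023367726015
0.013545651322325198 19.289922416210175 [ 2.76560633 -2.95292665  1.07409142] [-1.25298416 -0.73306902  0.25772096] [0.50916339 0.16403369 0.32768247]
0.013078040975151972 [3.03197951 3.48773211 2.43640798] [ 1.26509321 -0.45411253 -0.2727038 ] -0.8348629319491666 8.0333
bar -3.695310915900084
10.5333
```

View pics/w2.png

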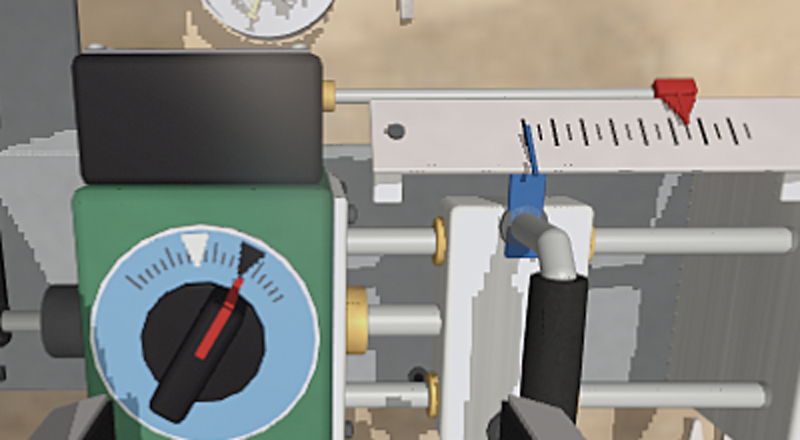

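The dial is now near black: pointer line from (240,278) to (201,358), black wedge at about (248,258), flag tip at (686,124) against a first line at 524. I'll enlarge to check it closely.

```bash
python3 - <<'E'
from h import *
f=load('wrist');im=f['frame'][:,:,::-1]
r=lambda c,w,h:cv2.resize(im[c[1]:c[3],c[0]:c[2]],(w,h),interpolation=cv2.INTER_CUBIC)
top=r((410,115,543,155),798,240); bot=r((200,190,320,250),720,360)
bot=np.pad(bot,((0,0),(0,78),(0,0)))
cv2.imwrite('pics/w2z.png',np.r_[top,bot])
E
```

```text
(no output)
```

View pics/w2z.png

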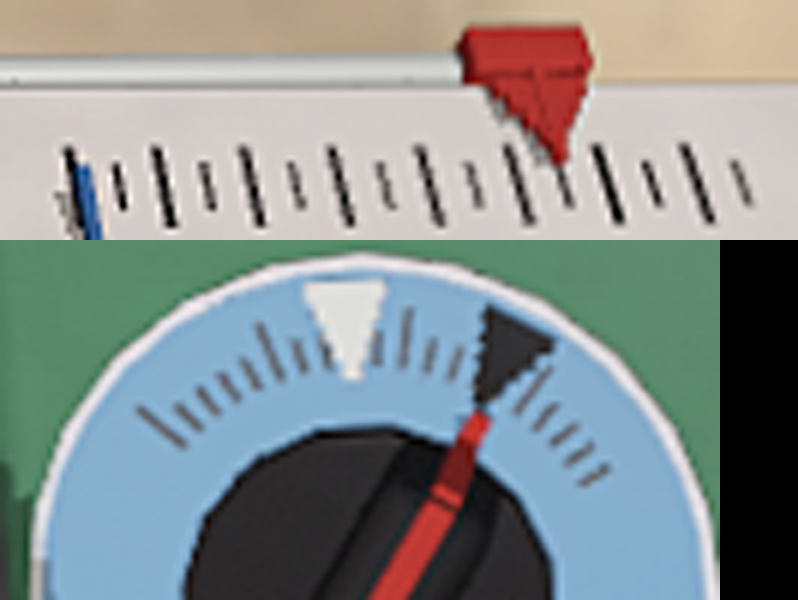

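```bash
python3 - <<'E'
from h import *
from scipy.optimize import least_squares
f=load('wrist'); im=f['frame'].astype(int)
Z=lambda l:(np.array(l,float)-[0,240])/6+[200,190]
# rim of blue plate by colour
m=((im[:,:,2]>150)&(im[:,:,2]-im[:,:,0]>40)).astype(np.uint8); m[:,:195]=0;m[:,325:]=0;m[:185]=0
cnt=max(cv2.findContours(m,cv2.RETR_EXTERNAL,cv2.CHAIN_APPROX_NONE)[0],key=len)[:,0].astype(float)
cnt=cnt[cnt[:,1]<275]
p=on_z(f,cnt,.117)[:,:2]
r=least_squares(lambda x:np.hypot(*(p-x[:2]).T)-x[2],[.508,.164,.04],loss='soft_l1',f_scale=.0003);print(r.x,np.abs(r.fun).mean())
c=r.x[:2]
pts={'tick0':(160,427),'white apex':(352,378),'white base':(345,283),'black apex':(482,408),'black base':(520,325),'tickend':(597,475)}
for k,v in pts.items():
    q=on_z(f,Z([v]),.117)[0,:2]-c; print(k,np.degrees(np.arctan2(q[1],q[0])),np.hypot(*q))
for z in (.119,.123,.130):
    q=on_z(f,Z([(484,416)]),z)[0,:2]-c; print('ptr',z,np.degrees(np.arctan2(q[1],q[0])),np.hypot(*q))
q=on_z(f,Z([(444,496),(370,598)]),.144)[:,:2];d=q[0]-q[1];print('bar line',np.degrees(np.arctan2(d[1],d[0])), q-c)
print('gripped bar',np.degrees(-3.6953+2*np.pi))
E
```

```text
[0.50936318 0.1638285  0.03747302] 0.00027532079727234847
tick0 -131.29495487722744 0.03054572584854612
white apex -177.99225094789992 0.025273610464077896
white base -178.45266979196174 0.03606409068108667
black apex 147.65507663937726 0.02536613069423951
black base 149.3186624413877 0.03583626561695944
tickend 116.8225995050252 0.029451359288067688
ptr 0.119 146.37454216872698 0.02516477252233545
ptr 0.123 146.81045158501647 0.02612590668210568
ptr 0.13 147.5007138665129 0.027811184194558965
bar line 142.46164228195983 [[-0.01835786  0.01172358]
 [-0.00762992  0.00348033]]
gripped bar 148.27490596530689
```

The pointer is on the black mark within about 0.02 rad, and the flag reads about 53 mm. Next I'll grip the handle, pull to about 45 mm and look.

```bash
python3 - <<'E'
from h import *
R=rot(-1.596+np.pi); p=np.array([.510,.2735,.330]); d=np.array([.0252,.9997,0])
ctrl.movep([*p[:2],.40],R)
ctrl.move_straight(p,rot=R,speed=.08)
effector.close_gripper(50)
s=ctrl.state();print(s['gripper_width'],s['finger_force'],s['force'],s['ee_pos'])
f=grab('wrist');f0=f
ctrl.move_straight(p+d*.045,speed=.03)
s=ctrl.state();print(s['gripper_width'],s['finger_force'],s['force'],s['ee_pos'],s['clock'])
f=grab('wrist')
im=np.r_[f0['frame'][100:250,240:440],f['frame'][100:250,240:440]][:,:,::-1]
cv2.imwrite('pics/w3.png',cv2.resize(im,(800,600),fx=0,fy=0,interpolation=cv2.INTER_CUBIC) if False else cv2.resize(im,None,fx=2,fy=2,interpolation=cv2.INTER_CUBIC))
E
```

```text
0.016382169661581868 49.99952984042466 [-0.48905925  1.43952502  0.43749769] [0.51002901 0.27387735 0.33001713]
0.016452771497987094 50.00064327061409 [ 0.69944978 -9.82505143  3.0569977 ] [0.51114195 0.31635227 0.32995714] 14.8333
```

View pics/w3.png

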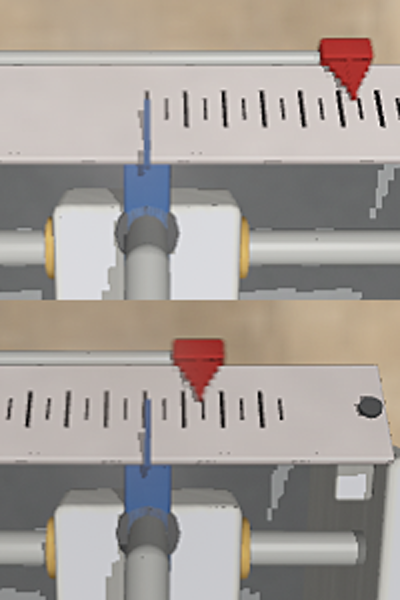

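The top picture, before the pull, has the pointer on the first line at x=147. After the pull the pointer is at x=148 and the flag tip at x=199, so about 12.5 mm remain (19.4 px per 5 mm). I'll move 10 mm more and re-measure.

```bash
python3 - <<'E'
from h import *
p=np.array([.510,.2735,.330]); d=np.array([.0252,.9997,0])
ctrl.move_straight(p+d*.055,speed=.03)
ctrl.pause(.3)
s=ctrl.state();print(s['gripper_width'],s['force'],s['ee_pos'],s['clock'])
f=grab('wrist')
save(f,'w4.png',(275,110,355,190),7)
E
```

```text
0.016282708259994245 [ -0.45112495 -10.80774659   2.83240119] [0.51139706 0.32597631 0.32997856] 15.6667
```

View pics/w4.png

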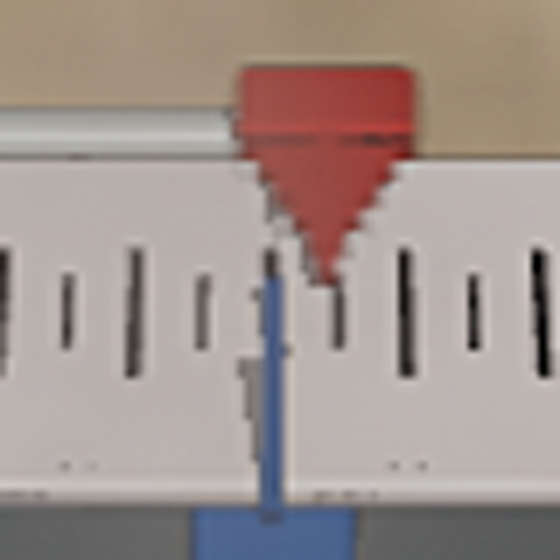

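The pointer is at x=273 and the flag tip at x=325, with 13.6 px per mm, so about 3.75 mm remain. I'll creep up and measure by colour after each move.

```bash
cat >> h.py <<'E'
def gap(f):
    im=f['frame'].astype(int)[110:190,275:365]; r,g,b=im[...,0],im[...,1],im[...,2]
    red=(r-g>60)&(r-b>60); blue=(b-r>40)
    ys,xs=np.nonzero(red); tip=xs[ys>=ys.max()-2].mean()
    ys,xs=np.nonzero(blue); k=(ys>=ys.min())&(ys<=ys.min()+10); pt=xs[k].mean()
    return 275+pt,275+tip,(tip-pt)*7/13.6
E
python3 - <<'E'
from h import *
print(gap(load('wrist')))
p=np.array([.510,.2735,.330]); d=np.array([.0252,.9997,0])
for c in (.0575,.0584):
    ctrl.move_straight(p+d*c,speed=.01); ctrl.pause(.4)
    f=grab('wrist');s=ctrl.state();print(c,gap(f),s['ee_pos'][1],s['force'][1],s['clock'])
save(f,'w5.png',(275,110,355,190),7)
E
```

```text
(np.float64(313.5), np.float64(321.25), np.float64(3.9889705882352944))
0.0575 (np.float64(313.5), np.float64(315.4), np.float64(0.9779411764705875)) 0.3282808836487499 -11.640376460222223 16.5667
0.0584 (np.float64(313.5), np.float64(315.0), np.float64(0.7720588235294118)) 0.3290994278417132 -11.931298257674328 17.2667
```

View pics/w5.png

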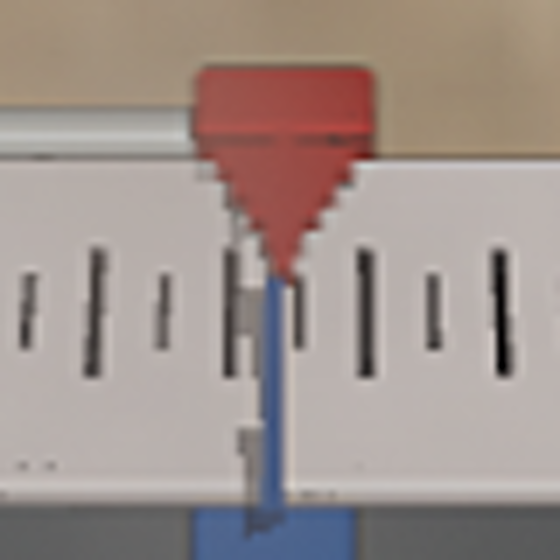

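The pointer is at x=273 and the flag at x=285, so about 0.85 mm remain. I'll creep the last part and hold.

```bash
python3 - <<'E'
from h import *
p=np.array([.510,.2735,.330]); d=np.array([.0252,.9997,0])
def blk(f):
    im=f['frame'].astype(int)[118:130,275:365]; m=(im[...,0]-im[...,1]>60)&(im[...,0]-im[...,2]>60); return 275+np.nonzero(m)[1].mean()
f=load('wrist');print(blk(f))
ctrl.move_straight(p+d*.0591,speed=.01); ctrl.pause(.6)
f=grab('wrist');g=gap(f);s=ctrl.state();rem=(blk(f)-g[0])*7/13.6
print(blk(f),g,rem,s['ee_pos'][1],s['force'][1],s['gripper_width'],s['clock'])
E
```

```text
315.4625550660793
313.7056277056277 (np.float64(313.5), np.float64(313.1666666666667), np.float64(-0.17156862745098161)) 0.10583778966131895 0.3297194839554053 -12.2450892785225 0.01636703569538916 18.1667
```

```bash
python3 -c "
from h import *
print(ctrl.hand_in())"
```

```text
the job is handed in; nothing more can be done
None
```

I handed the job in with the dial on the black mark (to about 0.03 rad, slightly past if anything), since the black bracket was in the clamp, and the carriage still held with its blue pointer on the red flag to about 0.2 mm.

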